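# Show a pinned dental cast to the inspection camera

## Robot

A 6-joint arm with a two-finger parallel gripper is mounted at the origin on a cart in front of the work surface, level with it; the furniture and walls round the work are solid. World frame = base frame: x ahead of the robot, y to its left, z up, the work surface at z = 0. Lengths are in mm, angles in degrees, forces in N, time in s.
With the tool pointing down it reaches from about 300 to 850 mm from the base axis. Payload 4.2 kg.
Tool frame: the origin (TCP) lies between the finger pads; the fingertips stand 14 mm ahead of it and the grasp point (between the pads) lies 5 mm behind it; z points along the fingers, y is the line along which they close (so a half turn about z gives the same grasp; the last joint's range is limited). The gripper opens to 91 mm and grips with 3 to 60 N. Pads are 32 mm wide; open, the fingers measure 118 mm over their backs; the gripper's body (76 mm by 178 mm) begins 60 mm behind the grasp point.
Start: joints at [73.854, 18.312, 89.639, -0, 72.044, -1.146], TCP at [148.823, 555.422, 227.976] pointing down, gripper open.
Joint ranges: [-177.97, 177.97], [-48.28, 115.42], [12.27, 149.76], [-77.06, 257.06], [2.81, 150.46], [-146.56, 146.56]. Speed limits (degrees/s): [147.25, 147.25, 180, 180, 180, 180].

## Interface

Orientations are given as [roll, pitch, yaw] about the fixed x, y, z axes, in that order (R = Rz(yaw) Ry(pitch) Rx(roll)).
In Python, from workcell import * gives the robot as it stands. The module is installed in compiled form; this text tells all that it offers.
- The arm moves only by the tool send_rows, never from a script. Its argument "deltas" is a list of rows, each a list of 2 entries, a list of its own where there are three numbers: the shift along the tool's x, y, z normalised to -1 to 1, where 1 is 0.5 m, then the turn, a rotation vector about the tool's x, y, z normalised to -1 to 1, where 1 is 0.5 rad. A call has 1 to 10 rows; each row shifts and turns the commanded pose from where the row before left it, along the tool's axes as they then stand; what a row does not reach is not made up. A row lasts 1/10 s, in which the tool goes at most 50 mm and 8.59 degrees, less where a joint would pass 70% of its speed; a pose out of reach is approached as far as the arm can. A call with a number of a shift or a turn outside -1 to 1 is refused whole. A call with a gripper value outside its range is refused whole. "grip" is the closure, from 0 (fully open) to 1 (shut), set as the call begins (left out, the last holds). The fingers move at their own pace and stop on an object; "grip_force" is the grip in N (left out, the last holds). Time passes only in rows, so rows that do not move let the fingers close. It gives the time, the measured TCP pose, the force, the opening and the grip force at its end, in the units of the state.
- state(): the state, without advancing time (a new reading comes with each control period).
- grab_frame(name): name is "scene" or "top"; returns the picture (384x512x3 uint8, red, green, blue); there is no depth.
- calibration(name): a dict with "mtx" (3x3 intrinsics, pixels), "D" ([k1, k2, p1, p2, k3] as OpenCV has them; the pictures are not rectified), "R" (3x3) and "t" (3): a world point X has camera coordinates R X + t. Camera axes: x right, y down, z forward; pixel columns grow to the right and rows downward; lengths in mm; the calibration is good to about 2 mm. A picture is of the moment at which its call begins. calibration takes no time and is no camera call.
- job_done(): hands the job in; it is judged then, once.
Trained networks look in the newest picture that a camera, given by its name, has taken for a name from the list of things; names that differ only in an ending like _2 or _b are one class to them, and where a whole thing is asked for, a point or a joint stands for the part that bears it (a point fixed in the world has none). Each returns a list of dicts, best first, with "p" (0 to 1); they miss things now and then, are a little off and sometimes report something else, mostly with a low value. They report only what shows in the picture. A call takes as long as a camera call. They do not tell look-alikes from the thing itself.
- trace(camera, label): "pixels" (384x512 bool, what is visible of it) and "bbox" ([left, top, width, height] in pixels, round what is visible of it).
The state is a dict: "time_s": time; "qpos": joint angles; "qvel": joint speeds; "effort": joint torques, N m; "ee_pos": TCP position; "ee_rot": TCP orientation; "force": force on the tool from outside, world axes, zero at the start; "torque": the same for the moment, N m; "gripper_width": finger opening in mm; "gripper_force": force on a finger pad.
Only numpy, scipy, OpenCV 4.12 (cv2) and the standard library are available. Lean on these libraries where they do the work, as an engineer would, in place of code of your own. Each camera call takes 0.05 s, during which the arm holds its last target. There are 200 camera calls.

## Task

Swing the clamp of the model holder aside, draw the cream plaster cast straight up off the drilled base, and carry it to the inspection camera so that its dowel pins can be checked. Hold it there level, pins down, in the camera's focus for a full second for the first picture, then tip it in place so that its underside squarely faces the lens with its straight back edge level, and finish while still holding it there, steady and in focus. Do not touch the camera or its focus wires, and leave everything else on the table as it stands.

Things in the scene. Friction and masses are not known exactly. Their poses are not given: they have to be found in the camera images.
- holder: fixed grey model holder: a foot 130 mm (x) by 70 mm (y), 10 mm high; on it a drilled aluminium base plate 48 x 50 mm, its top 40 mm above the table, with 6 mm holes for the cast's pins; the plate is narrower than the cast, so fingers may reach down beside it. Origin: middle of the foot's underside, on the table; z up; +x runs from the cast to the clamp.
- clamp_pivot (a point): fixed point on the clamp's vertical turning axis, at the underside of its bar, 64 mm above the table, 49 mm along the holder's +x from the cast's origin when the cast is seated.
- clamp_knob (a point): middle of the round, upright blue knob (14 mm across, from 70 to 98 mm above the table; the point is at 86 mm) at the end of the clamp's flat steel bar (top 71 mm above the table), 53 mm from the pivot. It moves with the clamp.
- clamp (a joint): angle of the swing clamp about its upright pivot in rad, 0 to 1.7, growing clockwise from above: near 0 the rubber foot at the other end of the bar (29 mm from the pivot) lies over the cast's back rim, 2 mm above it, and the knob points away from the cast; above 1.2 the bar is quite clear of the cast. A light friction (about 1 N at the knob) keeps it where it is left.
- cast: cream plaster dental cast, about 100 g: base 50 mm (x) by 58 mm (y, widest from x = -7 to 11), 16 mm high, teeth up to 26 mm. Origin in the middle of the flat underside; z out of the teeth, -x to the front teeth, +x to the straight back edge; grip it across y. Three 4 mm brass pins stick 13 mm out below. Seated, its frame is parallel to the holder's, its origin at x = -30, z = 40 mm there.
- cast_top (a point): point of the cast 26 mm above the middle of its underside, at the height of the tips of the teeth.
- camera: fixed inspection camera on the table: white foot 100 x 100 mm with a grey yoke. The origin is the middle of the foot's underside; the camera looks along its -x and upward.
- camera_head: head of the inspection camera, with a ring light round the lens, tilted to look 50 degrees upward. The origin is the middle of the lens front, 130 mm above the table; the optical axis is this frame's -x (away from the lens, up and towards the robot); y is level.
- view_point (a point): the point in focus: on the optical axis 150 mm in front of the lens, 245 mm above the table. The middle of the cast's underside belongs here in both pictures. Two thin steel wires from the lens end in yellow beads in this plane of focus, 50 mm to the left and right of the axis and 45 mm from it along camera_head's z (up and away from the robot).
- blue_cast: bystander: loose blue dental cast, 53 x 58 x 26 mm; origin in the middle of its underside
- bur_stand: bystander: round blue stand with mounted burs, 61 mm across, 32 mm high; origin in the middle of its underside
- dappen_dish: bystander: small white dish, 31 mm across, 16 mm high; origin in the middle of its underside
- tall_bottle: bystander: white bottle, 41 mm across, 121 mm high; origin in the middle of its underside
- short_bottle: bystander: white bottle, 41 mm across, 113 mm high; origin in the middle of its underside
- blue_vial: bystander: slim vial with a blue cap, 23 mm across, 76 mm high; origin in the middle of its underside
Things that resemble listed ones, but are neither listed nor needed, are in the scene too. What is shaped like the cast but blue is not meant.

How it is judged (in metres and radians):
On the way, in this order (a step that is already met when the one before it is completed fails the run):
1. the clamp is swung clear while the cast still sits on its base (value of joint clamp above 1.15 rad and distance of cast from where it was at the start of the episode below 0.008 m), for 0.2 s.
2. the cast is drawn straight up, upright, until its pins are clear of the base (z of cast in the frame of holder between 0.055 and 0.11 m and angle between cast's own z axis and vertical below 0.2 rad and x of cast in the frame of holder between -0.05 and -0.01 m and y of cast in the frame of holder between -0.02 and 0.02 m).
3. first picture: the cast is held level and still at the view point for a second (distance between cast and view_point below 0.018 m and angle between cast's own z axis and vertical below 0.15 rad and linear speed of cast below 0.03 m/s and contact force between the fingers and cast above 0.5 N), for 0.8 s.
At the end, for the whole second after the job is handed in: The cast is held still in the gripper, touching nothing else, the middle of its underside within 18 mm of the view point, its underside facing the lens within 9 degrees of square, and its straight back edge (its y axis) level along the camera's y axis within 11 degrees (distance between cast and view_point below 0.018 m and angle between the z axis of cast and the x axis of camera_head, either way round below 0.16 rad and x of cast_top in the frame of camera_head below -0.15 m and angle between the y axis of cast and the y axis of camera_head, either way round below 0.2 rad and linear speed of cast below 0.02 m/s and angular speed of cast below 0.15 rad/s and contact force between the fingers and cast above 0.5 N and contact force between cast and camera below 0.2 N and contact force between cast and holder below 0.2 N); the arm keeps its last pose, push and grip.
It fails at once if the camera or its focus wires are touched with more than 2 N (contact force between any of the arm, the fingers, cast and camera above 2 N).
It fails at once if a bystander is shifted by more than 20 mm (distance of any of blue_cast, bur_stand, dappen_dish, tall_bottle, short_bottle, blue_vial from where it was at the start of the episode above 0.02 m).
It also fails if it takes over 58 s, if anything falls off the work surface, if the arm or the gripper's body presses on something with over 40 N, if the wrist force passes 120 N, or if a joint passes its speed limit or range.

## Working session

There is one attempt and no reset: what is moved stays moved. The work goes in short steps, Python scripts to look and compute and a tool call to move; the robot and the scene stay as the last step left them, time stands still between calls to the robot, and variables do not carry over. Pictures are saved under pics/ and viewed, at most 10 in all, crops included, and the job is handed in when it is done.

Besides the shell and the picture viewer there is one more tool, called after "Emit:" as a command line: name --argument value ..., lists and objects as JSON in quotes. send_rows: Moves the arm, as the interface text tells. Scaled input: -1 to 1 covers 0.5 m each way for a shift and 0.5 rad each way for a turn. Its arguments: {"type":"object","properties":{"deltas":{"type":"array","items":{"type":"array"}},"grip":{"type":"number"},"grip_force":{"type":"number"}},"required":["deltas"]}

```bash
mkdir -p pics; cat > h.py <<'E'
from workcell import *
import numpy as np, cv2
from scipy.spatial.transform import Rotation as Ro
E
python3 - <<'E'
from h import *
for c in("scene","top"):
    f=grab_frame(c); cv2.imwrite(f"pics/{c}0.png",f[:,:,::-1]); k=calibration(c)
    print(c,k["mtx"].round(1).tolist(),k["D"],k["R"].round(4).tolist(),k["t"].round(1), (-k["R"].T@k["t"]).round())
    for n in["holder","clamp_knob","cast","camera","camera_head","blue_cast","bur_stand","dappen_dish","tall_bottle","short_bottle","blue_vial"]:
        print(n,[(round(float(d["p"]),2),d["bbox"]) for d in trace(c,n)])
print(state())
E
```

```text
scene [[456.1, 0.0, 252.4], [0.0, 456.1, 192.3], [0.0, 0.0, 1.0]] [-0.17260707  0.          0.          0.          0.        ] [[0.6361, -0.7713, 0.0218], [-0.449, -0.3929, -0.8025], [0.6275, 0.5007, -0.5962]] [-310.9  398.2 1250.8] [-408. -710. 1072.]
holder [(0.65, [253.3, 222.0, 38.2, 43.5]), (0.49, [217.0, 150.4, 31.9, 37.4])]
clamp_knob [(0.6, [268.5, 218.4, 25.0, 25.2])]
cast [(0.76, [258.8, 238.7, 19.3, 13.2]), (0.73, [226.1, 168.0, 16.1, 18.2]), (0.72, [254.9, 219.6, 15.8, 9.2]), (0.52, [196.2, 223.8, 19.6, 17.9])]
camera [(0.59, [222.8, 166.9, 27.2, 39.5]), (0.35, [178.6, 170.6, 12.5, 26.7])]
camera_head [(0.81, [226.0, 149.2, 20.7, 36.0]), (0.42, [268.4, 221.3, 22.2, 24.0])]
blue_cast [(0.72, [300.4, 282.5, 15.6, 21.2]), (0.61, [257.8, 238.3, 19.1, 18.4])]
bur_stand [(0.58, [315.1, 247.5, 20.0, 14.9])]
dappen_dish []
tall_bottle [(0.47, [187.1, 157.0, 11.0, 30.7])]
short_bottle [(0.65, [177.9, 168.8, 15.4, 29.9]), (0.41, [252.8, 223.6, 43.2, 39.3])]
blue_vial [(0.45, [176.3, 181.9, 5.9, 18.8])]
top [[462.1, 0.0, 260.4], [0.0, 462.1, 193.4], [0.0, 0.0, 1.0]] [-0.06838601  0
[... 878 characters left out ...]
3.6, 205.8, 12.7, 7.1])]
{'time_s': 1.2, 'qpos': array([ 7.38536822e+01,  1.83119188e+01,  8.96389623e+01,  9.82134741e-04,
        7.20431991e+01, -1.14638122e+00]), 'qvel': array([ 0.10772829, -0.02024429,  0.03682342, -0.08147241,  0.02588043,
        0.04082297]), 'effort': array([ 2.00387709e-03, -4.12368107e+01, -2.32229018e+01,  7.28769391e-02,
        3.77308403e-02, -7.13910083e-06]), 'ee_pos': array([148.82465273, 555.42724107, 227.9759932 ]), 'ee_rot': array([ 1.79994063e+02, -8.15703996e-04,  1.64999761e+02]), 'force': array([-0.53278992, -0.97306047, -0.17798103]), 'torque': array([-0.00375294,  0.02963279,  0.01846658]), 'gripper_force': 0.0, 'gripper_width': 91.07627159372188}
```

View pics/scene0.png

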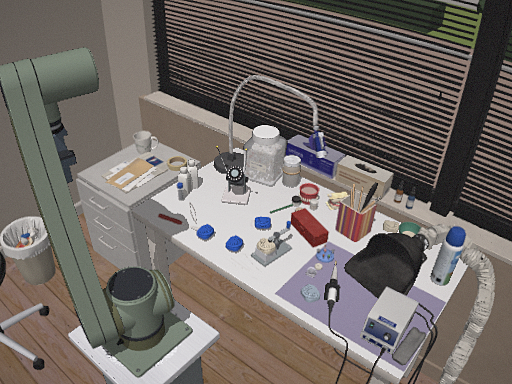

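View pics/top0.png

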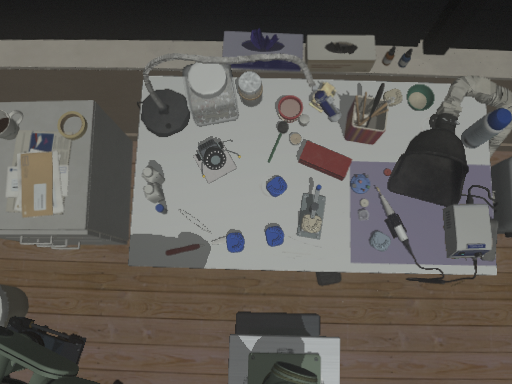

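The scene view shows the holder with the cream cast at (270,247) and the inspection camera at (236,185). In the top view they are at (312,215) and (214,158). I'll enlarge both areas.

```bash
python3 - <<'E'
import cv2,numpy as np
t=cv2.imread("pics/top0.png");s=cv2.imread("pics/scene0.png")
def c(i,x,y,w,h,k=7):return cv2.resize(i[y:y+h,x:x+w],None,fx=k,fy=k,interpolation=cv2.INTER_CUBIC)
cv2.imwrite("pics/a.png",np.hstack([c(t,285,175,55,75),c(s,245,212,55,75)]))
cv2.imwrite("pics/b.png",np.hstack([c(t,187,125,55,75),c(s,210,145,55,75)]))
E
```

```text
(no output)
```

View pics/a.png

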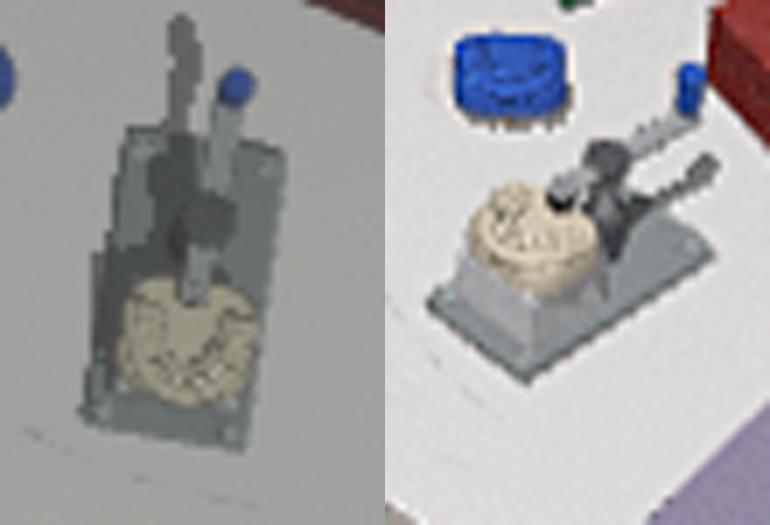

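View pics/b.png

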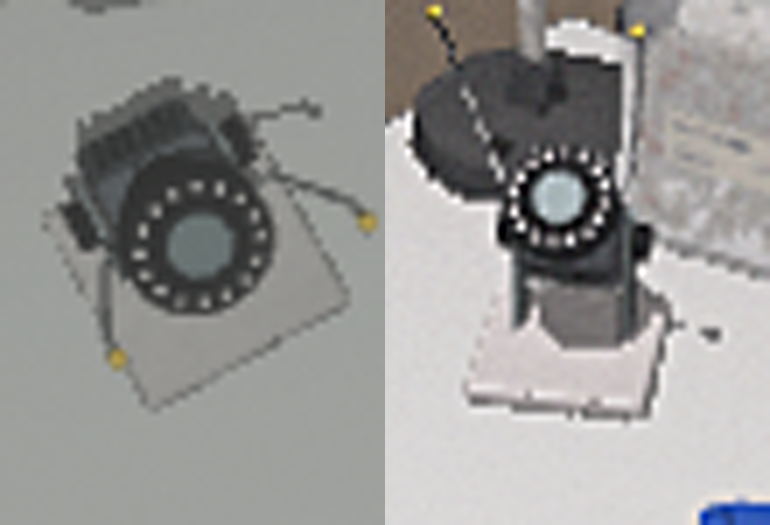

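```bash
cat >> h.py <<'E'
K={c:calibration(c) for c in("scene","top")}
def proj(c,P):
    k=K[c];return cv2.projectPoints(np.asarray(P,float).reshape(-1,1,3),cv2.Rodrigues(k["R"])[0],k["t"],k["mtx"],k["D"])[0][:,0]
def onz(c,uv,z):
    k=K[c];n=cv2.undistortPoints(np.array([[uv]],float),k["mtx"],k["D"])[0,0]
    d=k["R"].T@np.r_[n,1];o=-k["R"].T@k["t"];return o+d*(z-o[2])/d[2]
E
python3 - <<'E'
from h import *
from scipy.optimize import least_squares
o={"ta":("top",285,175,0),"sa":("scene",245,212,385),"tb":("top",187,125,0),"sb":("scene",210,145,385)}
def px(t,u,v): c,x,y,s=o[t];return c,np.array([x+(u-s+.5)/7-.5,y+(v+.5)/7-.5])
def rot(a):return Ro.from_euler('z',a).as_matrix()
# camera, params view xy, yaw (dir of -x horizontally = a)
c5,s5=np.cos(np.radians(50)),np.sin(np.radians(50))
# in local frame, l = horizontal look dir x', y' left of it
def V(k): return {"lens":[-150*c5,0,-150*s5],"bl":[-45*s5,50,45*c5],"br":[-45*s5,-50,45*c5]}[k]
obs=[("tb",200,245,"lens"),("tb",117,358,"br"),("tb",367,222,"bl"),("sb",560,196,"lens"),("sb",434,10,"br"),("sb",638,30,"bl")]
for t,u,v,k in obs:
    c,q=px(t,u,v);print(k,t,onz(c,q,245+V(k)[2]).round(1))
def best(f,ps):
    return min((least_squares(f,p) for p in ps),key=lambda r:r.cost)
def mk(sw):
    def f(p):
        r=[]
        for t,u,v,k in obs:
            c,q=px(t,u,v); k2={"bl":"br","br":"bl"}.get(k,k) if sw else k
            r.append(proj(c,np.r_[p[:2],245]+rot(p[2])@V(k2))[0]-q)
        return np.ravel(r)
    return f
for sw in(0,1):
    r=best(mk(sw),[[450,150,a] for a in np.arange(-3,3,.7)]);print("cam",sw,r.x[:2].round(1),np.degrees(r.x[2]).round(2),r.cost,r.fun.round(2))
# holder
A=[("ta",125,130,65,35,10),("ta",287,148,65,-35,10),("ta",245,450,-65,-35,10),("ta",80,420,-65,35,10),("sa",714,255,65,-35,10),("sa",527,382,-65,-35,10),("sa",428,305,-65,35,10),("ta",208,220,19,0,72),("sa",607,155,19,0,72)]
def f(p):
    r=[]
    for t,u,v,*P in A:
        c,q=px(t,u,v);r.append(proj(c,np.r_[p[:2],0]+rot(p[2])@P)[0]-q)
    return np.ravel(r)
r=best(f,[[450,-80,a] for a in np.arange(-3,3,.7)]);p=r.x
print("holder",p[:2].round(1),np.degrees(p[2]).round(2),r.cost,r.fun.reshape(-1,2).round(2).tolist())
H=lambda P:np.r_[p[:2],0]+rot(p[2])@P
print("cast",H([-30,0,40]),"pivot",H([19,0,64]))
for t,u,v in(("ta",237,87),):
    k=onz(*px(t,u,v),98);print("knob",k)
k=onz(*px("sa",690,70),98);print("knob s",k)
k=H([19,0,64]);
for n in["blue_cast","bur_stand","dappen_dish","tall_bottle","short_bottle","blue_vial"]:
    d=trace("top",n)
    if d: b=d[0]["bbox"];print(n,onz("top",(b[0]+b[2]/2,b[1]+b[3]/2),20).round())
for uv in((276,186),(275,236),(235,242)):print(onz("top",uv,13).round())
E
```

```text
lens tb [633.9 206.4 130.1]
br tb [554.9 217.3 273.9]
bl tb [606.2 131.6 273.9]
lens sb [633.6 208.1 130.1]
br sb [555.  220.2 273.9]
bl sb [606.2 133.8 273.9]
cam 0 [550.7 157.4] 210.85 0.3189123583512011 [-0.16  0.12 -0.3   0.09 -0.23  0.07  0.22  0.14  0.41  0.25  0.32  0.19]
cam 1 [639.8 215.4] 35.43 815.3260776396465 [ 15.82  25.98  -7.06 -11.2   -8.78 -13.68  -3.22  13.79   2.14  -4.65
   1.83  -5.97]
holder [500.  -73.6] -7.4 2.9202683594040035 [[0.05, -0.37], [-0.04, 0.59], [0.22, 0.23], [0.36, 0.88], [0.86, -1.16], [0.11, -0.75], [-0.5, -1.07], [-0.09, 0.26], [0.27, 0.39]]
cast [470.20813032 -69.7644074   40.        ] pivot [518.80048436 -76.07179428  64.        ]
knob [569.91873348 -84.90663402  98.        ]
knob s [569.42192959 -84.1769967   98.        ]
blue_cast [ 430. -276.   20.]
bur_stand [ 594. -219.   20.]
dappen_dish [ 502. -226.   20.]
tall_bottle [606. 407.  20.]
short_bottle [565. 398.  20.]
blue_vial [506. 377.  20.]
[587.  33.  13.]
[436.  33.  13.]
[416. 150.  13.]
```

The fits agree across the two views. The holder is at (500,-74) with yaw -7.4°, and the view point is at (551,157,245) with the camera at yaw 30.9°. The crops show the blue knob at top (318,187) and the beads at top (203,176) and (239,156). I'll start by approaching the knob with the gripper closed.

Emit:
send_rows --deltas '[[[-0.05,-0.065,0],[0,0,0]],[[-0.05,-0.065,0],[0,0,0]],[[-0.05,-0.065,0],[0,0,0]],[[-0.05,-0.065,0],[0,0,0]],[[-0.05,-0.065,0],[0,0,0]],[[-0.05,-0.065,0],[0,0,0]],[[-0.05,-0.065,0],[0,0,0]],[[-0.05,-0.065,0],[0,0,0]]]' --grip 1 --grip_force 20

```text
time_s: 2.3
ee_pos: [275.0, 251.1, 228.2]
ee_rot: [180.0, 0.0, 165.0]
force: [1.2, 1.2, 0.2]
gripper_width: 29.8
gripper_force: 0.0
```

Emit:
send_rows --deltas '[[[-0.05,-0.065,0],[0,0,0]],[[-0.05,-0.065,0],[0,0,0]],[[-0.05,-0.065,0],[0,0,0]],[[-0.05,-0.065,0],[0,0,0]],[[-0.05,-0.065,0],[0,0,0]],[[-0.05,-0.065,0],[0,0,0]],[[-0.05,-0.065,0],[0,0,0]],[[-0.05,-0.065,0],[0,0,0]],[[0,0,0],[0,0,0]]]'

```text
time_s: 3.2
ee_pos: [402.4, -54.1, 228.1]
ee_rot: [-179.9, 0.1, 164.7]
force: [-0.8, 0.1, -0.6]
gripper_width: 0.4
gripper_force: 0.0
```

Emit:
send_rows --deltas '[[[0,0,0],[0,0,0.28]],[[0,0,0],[0,0,0.28]],[[0,0,0],[0,0,0.28]],[[0,0,0],[0,0,0.28]],[[0,0,0],[0,0,0]],[[0,0,0],[0,0,0]]]'

```text
time_s: 3.8
ee_pos: [400.4, -49.8, 228.0]
ee_rot: [180.0, -0.0, 133.1]
force: [0.1, -0.3, 1.4]
gripper_width: 0.4
gripper_force: 0.0
```

Emit:
send_rows --deltas '[[[-0.0586,0.0545,0],[0,0,0]],[[-0.0586,0.0545,0],[0,0,0]],[[-0.0586,0.0545,0],[0,0,0]],[[-0.0586,0.0545,0],[0,0,0]],[[-0.0586,0.0545,0],[0,0,0]],[[0,0,0.066],[0,0,0]],[[0,0,0.066],[0,0,0]],[[0,0,0.066],[0,0,0]],[[0,0,0.04],[0,0,0]],[[0,0,0.026],[0,0,0]]]'

```text
time_s: 4.8
ee_pos: [599.2, -64.4, 93.9]
ee_rot: [-179.9, -0.1, 133.0]
force: [-0.2, -0.1, -0.8]
gripper_width: 0.5
gripper_force: 0.0
```

```bash
python3 - <<'E'
from h import *
f=grab_frame("scene")[:,:,::-1];g=grab_frame("top")[:,:,::-1]
c=lambda i,x,y:cv2.resize(i[y:y+85,x:x+65],None,fx=6,fy=6,interpolation=cv2.INTER_CUBIC)
cv2.imwrite("pics/c.png",np.hstack([c(g,280,160),c(f,240,185)]))
s=state();print(s["ee_pos"],s["ee_rot"],s["force"])
E
```

```text
[599.12400484 -64.4934798   94.22637846] [-1.79873980e+02 -1.66534488e-01  1.32995075e+02] [-0.23666727  0.54958034 -1.15516336]
```

View pics/c.png

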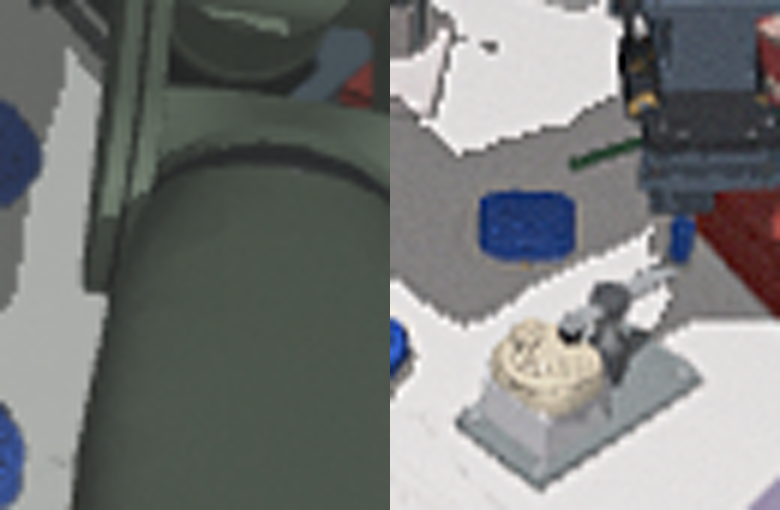

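The scene crop shows the closed fingertips just behind the blue knob at (680,240), at the right height. The arm hides the top view. Now I'll push along the chord.

Emit:
send_rows --deltas '[[[0,-0.021,0],[0,0,0]],[[0,-0.021,0],[0,0,0]],[[0,-0.021,0],[0,0,0]],[[0,-0.021,0],[0,0,0]],[[0,-0.021,0],[0,0,0]],[[0,-0.021,0],[0,0,0]],[[0,-0.021,0],[0,0,0]],[[0,-0.021,0],[0,0,0]],[[0,0,0],[0,0,0]],[[0,0,0],[0,0,0]]]'

```text
time_s: 5.9
ee_pos: [538.1, -122.8, 95.8]
ee_rot: [-179.9, 0.0, 132.9]
force: [-0.0, 0.2, -0.6]
gripper_width: 0.4
gripper_force: 0.0
```

```bash
python3 - <<'E'
from h import *
f=grab_frame("scene")[:,:,::-1];g=grab_frame("top")[:,:,::-1]
c=lambda i,x,y:cv2.resize(i[y:y+85,x:x+65],None,fx=6,fy=6,interpolation=cv2.INTER_CUBIC)
cv2.imwrite("pics/d.png",np.hstack([c(g,280,160),c(f,240,185)]))
s=state();print(s["ee_pos"],s["ee_rot"],s["force"])
for a in(1.0,1.2,1.35,1.5):
    t=np.radians(-7.4)-a;print(a,((proj("scene",[518.8+53*np.cos(t),-76.1+53*np.sin(t),98])[0]-[240,185])*6+[390,0]).round())
E
```

```text
[ 538.62161594 -122.45473033   95.78998001] [-1.79956365e+02  1.29545338e-02  1.32943220e+02] [-0.28007358  0.48611263  0.11563339]
1.0 [708. 276.]
1.2 [703. 288.]
1.35 [696. 297.]
1.5 [688. 305.]
```

View pics/d.png

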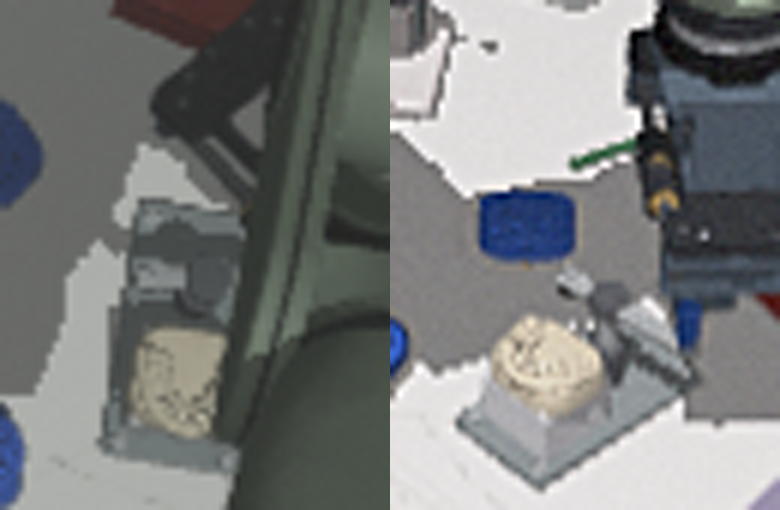

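The knob is now at scene-crop (690,302), which puts the clamp near 1.45 rad, and the cast is still seated. Next I'll back off, rise, open the gripper and turn to the cast's yaw.

Emit:
send_rows --deltas '[[[0,0.03,0],[0,0,0]],[[0,0.03,0],[0,0,0]],[[0,0,-0.08],[0,0,0]],[[0,0,-0.08],[0,0,0]],[[0,0,-0.06],[0,0,0]],[[0,0,0],[0,0,-0.276]],[[0,0,0],[0,0,-0.276]],[[0,0,0],[0,0,-0.276]],[[0,0,0],[0,0,-0.276]],[[0,0,0],[0,0,-0.276]]]' --grip 0

```text
time_s: 7.0
ee_pos: [561.7, -100.6, 205.9]
ee_rot: [180.0, 0.0, 172.8]
force: [0.3, -0.2, 0.4]
gripper_width: 77.7
gripper_force: 0.0
```

Emit:
send_rows --deltas '[[[0,0,0],[0,0,0]],[[0,0,0],[0,0,0]]]'

```text
time_s: 7.2
ee_pos: [561.3, -100.9, 205.9]
ee_rot: [180.0, 0.0, 172.3]
force: [-0.4, -0.1, -0.4]
gripper_width: 90.9
gripper_force: 0.0
```

Emit:
send_rows --deltas '[[[0.0462,0.0096,0],[0,0,0]],[[0.0462,0.0096,0],[0,0,0]],[[0.0462,0.0096,0],[0,0,0]],[[0.0462,0.0096,0],[0,0,0]],[[0,0,0.074],[0,0,0]],[[0,0,0.074],[0,0,0]],[[0,0,0.074],[0,0,0]],[[0,0,0],[0,0,0]],[[0,0,0],[0,0,0]]]'

```text
time_s: 8.1
ee_pos: [472.1, -70.4, 95.3]
ee_rot: [180.0, -0.0, 172.4]
force: [-0.1, -0.0, 0.1]
gripper_width: 91.4
gripper_force: 0.0
```

```bash
python3 - <<'E'
from h import *
f=grab_frame("scene")[:,:,::-1]
cv2.imwrite("pics/e.png",cv2.resize(f[190:290,220:320],None,fx=6,fy=6,interpolation=cv2.INTER_CUBIC))
s=state();print(s["ee_pos"],s["ee_rot"],s["force"])
E
```

```text
[472.94801826 -70.56660783  96.28996264] [-1.79999587e+02  1.39846870e-01  1.72407023e+02] [-0.25927939 -0.0266805   0.14973312]
```

View pics/e.png

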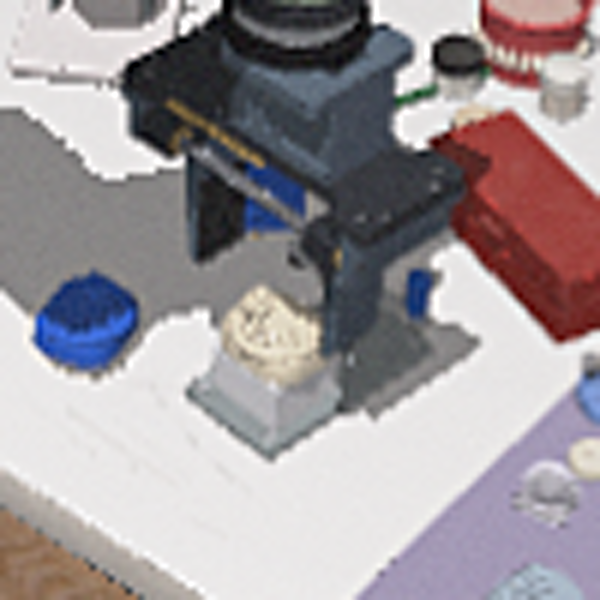

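The open fingers straddle the cast at crop (270,335), and the knob at (420,290) is clear. I'll descend and grip.

Emit:
send_rows --deltas '[[[0,0,0.025],[0,0,0]],[[0,0,0.025],[0,0,0]],[[0,0,0.025],[0,0,0]],[[0,0,0.025],[0,0,0]],[[0,0,0],[0,0,0]],[[0,0,0],[0,0,0]]]'

```text
time_s: 8.75
ee_pos: [472.9, -70.7, 46.5]
ee_rot: [-180.0, 0.2, 172.4]
force: [0.1, 0.1, 0.5]
gripper_width: 91.3
gripper_force: 0.0
```

Emit:
send_rows --deltas '[[[0,0,0],[0,0,0]],[[0,0,0],[0,0,0]],[[0,0,0],[0,0,0]],[[0,0,0],[0,0,0]],[[0,0,0],[0,0,0]],[[0,0,0],[0,0,0]],[[0,0,0],[0,0,0]],[[0,0,0],[0,0,0]]]' --grip 1 --grip_force 20

```text
time_s: 9.55
ee_pos: [472.2, -69.4, 45.2]
ee_rot: [179.9, 0.1, 172.4]
force: [2.3, 6.1, 1.8]
gripper_width: 56.6
gripper_force: 20.0
```

Emit:
send_rows --deltas '[[[0,0,-0.006],[0,0,0]],[[0,0,-0.006],[0,0,0]],[[0,0,-0.01],[0,0,0]],[[0,0,-0.01],[0,0,0]],[[0,0,-0.01],[0,0,0]],[[0,0,-0.01],[0,0,0]],[[0,0,-0.012],[0,0,0]],[[0,0,-0.016],[0,0,0]],[[0,0,0],[0,0,0]],[[0,0,0],[0,0,0]]]'

```text
time_s: 10.55
ee_pos: [471.6, -70.6, 85.2]
ee_rot: [180.0, 0.0, 172.4]
force: [-0.6, 0.1, -1.3]
gripper_width: 56.7
gripper_force: 20.0
```

```bash
python3 - <<'E'
from h import *
f=grab_frame("scene")[:,:,::-1];g=grab_frame("top")[:,:,::-1]
c=lambda i,x,y:cv2.resize(i[y:y+85,x:x+65],None,fx=6,fy=6,interpolation=cv2.INTER_CUBIC)
cv2.imwrite("pics/f.png",np.hstack([c(g,280,170),c(f,240,185)]))
s=state();print(s["ee_pos"],s["ee_rot"],s["force"],s["gripper_width"],s["gripper_force"])
E
```

```text
[471.29005711 -70.46555247  84.77932021] [ 1.79994391e+02 -2.58048685e-02  1.72448155e+02] [ 0.25379497 -0.96946353 -0.49082041] 56.4226789502118 19.9997921398608
```

View pics/f.png

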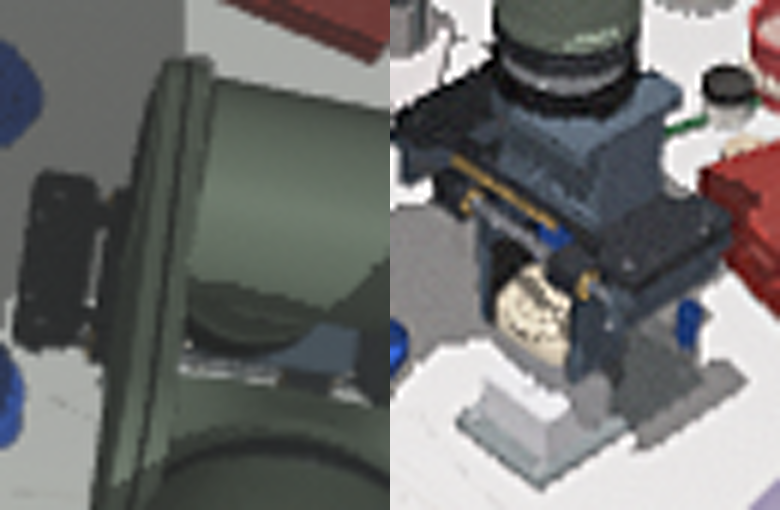

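The cast is lifted level in the fingers at scene-crop (540,320), and the base is empty with its holes clear. Next I'll rise, turn to the camera's yaw, and move to a point in front of it on the robot side.

Emit:
send_rows --deltas '[[[0,0,-0.04],[0,0,0]],[[0,0,-0.07],[0,0,0]],[[0,0,-0.07],[0,0,0]],[[0,0,-0.07],[0,0,0]],[[0,0,-0.05],[0,0,0]],[[0,0,-0.03],[0,0,0]]]' --grip_force 30

```text
time_s: 11.25
ee_pos: [472.1, -70.6, 252.0]
ee_rot: [-180.0, 0.2, 172.5]
force: [0.4, -1.0, -1.4]
gripper_width: 56.6
gripper_force: 30.0
```

Emit:
send_rows --deltas '[[[0,0,0],[0,0,-0.168]],[[0,0,0],[0,0,-0.168]],[[0,0,0],[0,0,-0.168]],[[0,0,0],[0,0,-0.168]],[[0,0,0],[0,0,-0.168]],[[0,0,0],[0,0,-0.168]],[[0,0,0],[0,0,-0.168]],[[0,0,0],[0,0,-0.168]],[[0,0,0],[0,0,0]],[[0,0,0],[0,0,0]]]'

```text
time_s: 12.25
ee_pos: [471.3, -70.5, 249.6]
ee_rot: [180.0, -0.0, -149.1]
force: [-0.3, 0.1, 0.0]
gripper_width: 56.7
gripper_force: 30.0
```

Emit:
send_rows --deltas '[[[-0.0134,0.031,0],[0,0,0]],[[-0.0268,0.062,0],[0,0,0]],[[-0.0268,0.062,0],[0,0,0]],[[-0.0268,0.062,0],[0,0,0]],[[-0.0268,0.062,0],[0,0,0]],[[-0.0134,0.031,0],[0,0,0]],[[0,0,0],[0,0,0]],[[0,0,0],[0,0,0]],[[0,0,0],[0,0,0]]]'

```text
time_s: 13.15
ee_pos: [449.4, 96.1, 249.9]
ee_rot: [-180.0, -0.0, -149.1]
force: [1.2, 0.8, -1.5]
gripper_width: 56.3
gripper_force: 30.0
```

Emit:
send_rows --deltas '[[[-0.03,0,0],[0,0,0]],[[-0.04,0,0],[0,0,0]],[[-0.04,0,0],[0,0,0]],[[-0.04,0,0],[0,0,0]],[[-0.03,0,0],[0,0,0]],[[-0.03,0.001,0],[0,0,0]],[[-0.02,0,0],[0,0,0]],[[-0.01,0,0],[0,0,0]],[[0,0,0],[0,0,0]],[[0,0,0],[0,0,0]]]'

```text
time_s: 14.15
ee_pos: [551.6, 158.7, 249.9]
ee_rot: [180.0, -0.0, -149.1]
force: [0.0, 0.1, -0.4]
gripper_width: 56.6
gripper_force: 30.0
```

```bash
python3 - <<'E'
from h import *
f=grab_frame("scene")[:,:,::-1];g=grab_frame("top")[:,:,::-1]
c=lambda i,x,y:cv2.resize(i[y:y+85,x:x+65],None,fx=6,fy=6,interpolation=cv2.INTER_CUBIC)
cv2.imwrite("pics/g.png",np.hstack([c(g,180,105),c(f,205,120)]))
s=state();print(s["ee_pos"],s["ee_rot"],s["force"],s["gripper_width"],s["gripper_force"])
print((proj("scene",[550.7,157.4,245])-[205,120])*6+[390,0],(proj("top",[550.7,157.4,245])-[180,105])*6)
E
```

```text
[551.48223496 158.71546526 250.10989484] [ 1.79998050e+02 -6.09740369e-03 -1.49064964e+02] [-0.8704334  -0.50889359 -0.73404478] 56.56643222816263 29.999729219125584
[[537.32239337 241.5452774 ]] [[291.07365787 453.02622019]]
```

View pics/g.png

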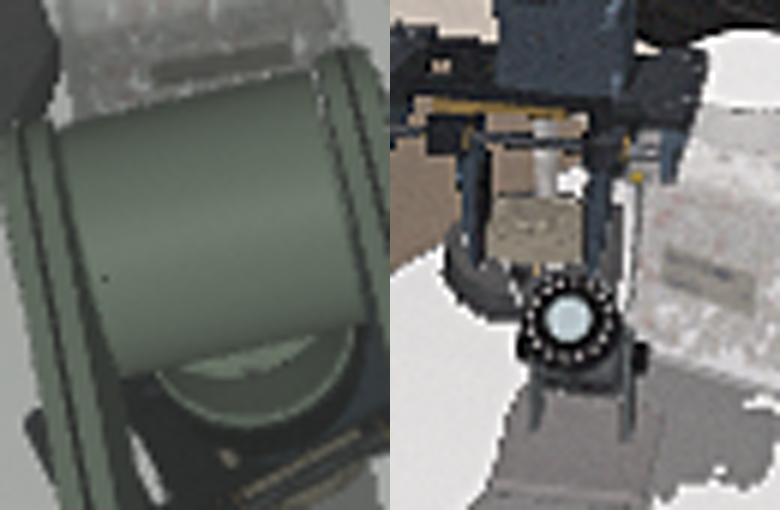

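Emit:
send_rows --deltas '[[[0,0,0],[0,0,0]],[[0,0,0],[0,0,0]],[[0,0,0],[0,0,0]],[[0,0,0],[0,0,0]],[[0,0,0],[0,0,0]],[[0,0,0],[0,0,0]],[[0,0,0],[0,0,0]],[[0,0,0],[0,0,0]],[[0,0,0],[0,0,0]],[[0,0,0],[0,0,0]]]'

```text
time_s: 15.25
ee_pos: [551.9, 159.0, 250.0]
ee_rot: [180.0, 0.0, -149.0]
force: [0.4, -0.3, -0.7]
gripper_width: 56.6
gripper_force: 30.0
```

The first picture has been held for over 1 s. The crop shows the cast level between the fingers at (535,230), against an expected view point of (537,242), with the right-hand bead at (637,177) clear of the finger. Now I'll tip it 40° about tool y.

Emit:
send_rows --deltas '[[[0.0003,0,0],[0,-0.04,0]],[[0.0003,0,0],[0,-0.07,0]],[[0.0003,0,0],[0,-0.08,0]],[[0.0004,0,0],[0,-0.08,0]],[[0.0004,0,0],[0,-0.08,0]],[[0.0004,0,0],[0,-0.08,0]],[[0.0004,0,0],[0,-0.08,0]],[[0.0004,0,0],[0,-0.08,0]],[[0.0004,0,0],[0,-0.08,0]],[[0.0004,0,0],[0,-0.03,0]]]'

```text
time_s: 16.25
ee_pos: [549.3, 157.6, 249.5]
ee_rot: [180.0, 20.1, -149.1]
force: [0.2, -0.2, -1.5]
gripper_width: 56.7
gripper_force: 30.0
```

Emit:
send_rows --deltas '[[[0.0003,0,0],[0,-0.04,0]],[[0.0003,0,0],[0,-0.07,0]],[[0.0003,0,0],[0,-0.08,0]],[[0.0004,0,0],[0,-0.08,0]],[[0.0004,0,0],[0,-0.08,0]],[[0.0004,0,0],[0,-0.08,0]],[[0.0004,0,0],[0,-0.08,0]],[[0.0004,0,0],[0,-0.08,0]],[[0.0004,0,0],[0,-0.08,0]],[[0.0004,0,0],[0,-0.03,0]]]'

```text
time_s: 17.25
ee_pos: [548.4, 157.0, 248.2]
ee_rot: [180.0, 40.1, -149.1]
force: [0.1, -0.4, -1.0]
gripper_width: 56.3
gripper_force: 30.0
```

```bash
python3 - <<'E'
from h import *
f=grab_frame("scene")[:,:,::-1]
s=state();print(s["ee_pos"],s["ee_rot"],s["force"],s["gripper_width"],s["gripper_force"],s["qpos"])
R=Ro.from_euler("xyz",s["ee_rot"],degrees=True).as_matrix()
P=s["ee_pos"]+R@[2,0,5];a=np.radians(210.85);d=np.r_[np.cos(a)*np.cos(np.radians(50)),np.sin(a)*np.cos(np.radians(50)),np.sin(np.radians(50))]
print(P,np.degrees(np.arccos(-R[:,2]@d)),R[:,1])
# predicted cast outline: tool x=-cast x, z=-cast z
im=cv2.resize(f[120:205,205:305],None,fx=7,fy=7,interpolation=cv2.INTER_CUBIC)
C=R@np.diag([-1,1,-1]).astype(float)
for z,col in((0,(0,0,255)),(16,(0,255,0))):
    poly=[[25,-22,z],[25,22,z],[11,29,z],[-7,29,z],[-25,10,z],[-25,-10,z],[-7,-29,z],[11,-29,z]]
    q=(proj("scene",np.array(poly)@C.T+P)-[205,120]+.5)*7
    cv2.polylines(im,[q.astype(int)],True,col,1)
cv2.imwrite("pics/h.png",im)
E
```

```text
[548.15654599 156.96487744 247.95454315] [ 179.96604471   40.09479238 -149.08388818] [-0.30211279 -0.24460953 -1.53586348] 56.48480888860798 29.999825455597602 [   5.97797179    2.90048056  118.25783669   37.65783007   26.44697395
 -144.22680879]
[549.60517516 157.83587137 242.84153591] 0.1217946291577071 [-5.14109890e-01  8.57724207e-01  4.53351266e-04]
```

View pics/h.png

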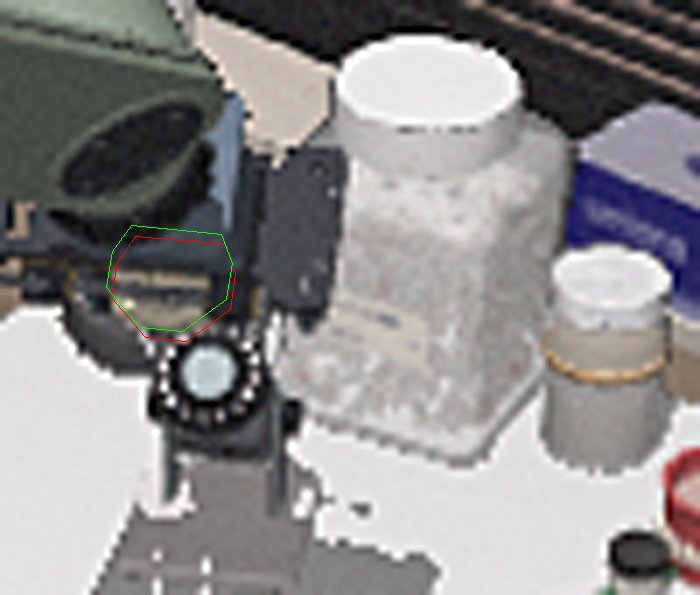

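The overlay of the expected outline matches the visible cast at (165,300). It is tipped square to within 0.2°, about 2.5 mm from the view point, and clear of the beads, so I'm handing in.

```bash
python3 -c "
from workcell import *
print(job_done())"
```

```text
the job is handed in; nothing more can be done
None
```

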